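# Clamp a glued power-supply shell at gauge pressure

## Robot

A 6-joint arm with a two-finger parallel gripper is mounted at the origin on a cart in front of the work surface, level with it; the furniture and walls round the work are solid. World frame = base frame: x ahead of the robot, y to its left, z up, the work surface at z = 0. Lengths are in mm, angles in rad, forces in N, time in s.
With the tool pointing down it reaches from about 350 to 775 mm from the base axis. Payload 7.3 kg.
Tool frame: the origin (TCP) lies on the mounting face of the last link; the fingertips stand 178 mm ahead of it and the grasp point (between the pads) lies 159 mm ahead of it; z points along the fingers, y is the line along which they close (so a half turn about z gives the same grasp; the last joint's range is limited). The gripper opens to 92 mm and grips with 3 to 60 N. Pads are 19 mm wide; open, the fingers measure 130 mm over their backs; the gripper's body (75 mm by 190 mm) begins 47 mm behind the grasp point.
Start: joints at [-1.413, 0.342, 1.524, -0, 1.275, -0.146], TCP at [157.073, -500.955, 404.741] pointing down, gripper open.
Joint ranges: [-2.53, 2.53], [-0.77, 2.02], [0.04, 2.7], [-1, 4.14], [0.28, 2.66], [-3.11, 3.11]. Speed limits (rad/s): [2.57, 2.57, 3.14, 3.14, 3.14, 3.14].

## Interface

Orientations are given as [roll, pitch, yaw] about the fixed x, y, z axes, in that order (R = Rz(yaw) Ry(pitch) Rx(roll)).
In Python, from plant import bot gives the robot as it stands.
- The arm moves only by the tool shift_gripper, called after "Call:" as a command line: name --argument value ..., lists and objects as JSON in quotes. Schema: {"type":"object","properties":{"steps":{"type":"object","properties":{"plan":{"type":"array","items":{"type":"array","items":{"type":"number"},"minItems":5,"maxItems":5},"minItems":1,"maxItems":5}},"additionalProperties":false,"required":["plan"]},"only":{"type":"string"},"quiet":{"type":"boolean"},"lines":{"type":"string"}},"required":["steps"],"additionalProperties":false}. steps is an object whose key "plan" holds a list of rows, 1 to 5 of them, each of 5 numbers: the finger opening in mm, then dx, dy, dz in mm, then a turn about the tool's z in rad; each row is the pose to reach, as a shift and turn from the pose commanded when the call began, along the tool's axes at that moment; what a row does not reach only later rows make up. A row lasts 1/8 s, in which the tool goes at most 62.5 mm and 0.188 rad, less where a joint would pass 70% of its speed; a pose out of reach is approached as far as the arm can. The fingers move at their own pace and stop on an object; the grip force is fixed at half the most. Time passes only in rows, so rows that do not move let the fingers close. The tool returns the time, the measured TCP pose, the force, the opening and the grip force at its end. only (a regular expression) keeps the lines of the reply that match it, lines (a string "A,B") keeps lines A to B, and quiet returns only ok. Input that does not fit is refused with a message, and nothing moves.
- bot.get_obs(): the state, without advancing time (a new reading comes with each control period).
- bot.capture(name): name is "side" or "top"; returns a dict with "color" (420x560x3 uint8, red, green, blue), "K" (3x3 intrinsics, pixels), "R" (3x3) and "t" (3): a world point X has camera coordinates R X + t. Camera axes: x right, y down, z forward; pixel columns grow to the right and rows downward; lengths in mm; the calibration is good to about 2 mm. A picture is of the moment at which its call begins. There is no depth.
- bot.close_job(): hands the job in; it is judged then, once.
The state is a dict: "time": time; "joint_positions": joint angles; "dq": joint speeds; "tau": joint torques, N m; "tool_pos": TCP position; "tcp_rot": TCP orientation; "contact_force": force on the tool from outside, world axes, zero at the start; "moment": the same for the moment, N m; "grip_width": finger opening in mm; "finger_force": force on a finger pad.
Only numpy, scipy, OpenCV 4.12 (cv2) and the standard library are available. Lean on these libraries where they do the work, as an engineer would, in place of code of your own. Each camera call takes 0.05 s, during which the arm holds its last target. There are 200 camera calls.

## Task

The power-supply shell standing in the bench clamp has just been glued: first set the clamp's force gauge to zero by turning the dial's bezel, with nothing pressing on the gauge, until the broad zero mark lies under the pointer. Then pump the clamp's trigger (do not push the jaw or rod by hand) so that the jaw closes click by click, presses the shell against the gauge and brings the pointer about midway between the two heavy marks at 10 and 20 N; never go beyond 24 N, which would crack the shell, and leave the mug, the small black tape roll and the screwdriver where they are. The ratchet cannot keep that pressure between two clicks by itself, so finish while still holding the trigger squeezed, with the pointer standing there.

Things in the scene. Friction and masses are not known exactly. Their poses are not given: they have to be found in the camera images.
- clamp: fixed plywood board, 312 x 130 mm, top z 15 mm, with a bench bar clamp and a force gauge. Origin on the counter under the clamp housing; x = thrust, from handle to gauge; z up. All mm below are in this frame. Black housing x -50..50, y +-20, top z 79; toothed rod along x at z 41, out behind to x -102; aluminium gauge box x 150..238, y +-33, top z 63, dial lying face up on it
- trigger: grey trigger blade, 22 mm wide, 10 mm thick, standing up from the housing on the gauge side of the fixed handle, top z 140. Origin at its pivot (x 5, z 77)
- trigger_angle (a joint): trigger angle, rad: 0 = let go (it springs back), 0.335 = squeezed home to the handle. Idle for the first 0.03 or so, then it drives the rod by 30 mm per rad and clicks at about 0.30: one full squeeze = one 8 mm tooth. It must go back below 0.03 to catch the next tooth. Spring 0.15 to 0.23 N m; 15 N on the rod take 0.45 N m more about the pivot
- trigger_pad (a point): front of the trigger blade where a finger presses, 45 mm above the pivot (let go: x 27, z 122; squeezed home: x 11, z 126)
- handle (a point): middle of the back face of the fixed black handle (x -26, z 112); handle x -26..-8, y +-14, top z 143. Over handle and trigger it is 56 mm let go and about 40 mm squeezed home: a gripper from above can straddle both and squeeze along the clamp's x
- rod (a joint): travel of rod and jaw, m, growing towards the gauge. Under load the ratchet lets it back only to the last click, at multiples of 0.008; between clicks only the squeezed trigger holds it. Jaw, shell and unloaded gauge pad all touch at about 0.021: after the click at 0.024 the gauge shows 7 N, a part squeeze from there reaches 10 to 20 N, a full one goes over 24 N
- jaw: moving jaw on the front end of the rod: black rubber pad 40 x 36 mm on a steel plate; origin at the clamp's origin when joint rod is 0, moving with it. To be moved by the trigger only
- jaw_face (a point): middle of the jaw's front face (x 70 plus rod travel, z 41)
- brick: black power-supply shell, 110 x 52 x 32 mm, with a 22 mm cable stub at one end, glued along its seam, standing on its long edge on the board between jaw and gauge, 32 mm thick along the clamp's x, top z 67; loose, about 0.28 kg. Origin: on its large face on the jaw's side; own x points down, z to the gauge
- gauge_pad: rubber pad 40 x 36 mm on the gauge's plunger, facing the jaw; origin at the clamp's origin while unloaded
- gauge_face (a point): middle of the gauge pad's face (x 123, z 41 unloaded)
- plunger (a joint): how far the gauge's plunger is pressed in, m; spring of 2.5 N per mm, 0 = unloaded: 0.004 = 10 N, 0.008 = 20 N, 0.0096 = 24 N
- pointer (a joint): angle of the dial pointer, rad, clockwise from above; 0 = at rest, pointing along the clamp's +x. 0.16 rad per newton (10 N = 1.6, 20 N = 3.2, 24 N = 3.84)
- bezel (a joint): angle of the dial's bezel, which carries the scale, rad, clockwise from above; 0 = zero mark under the resting pointer, range +-1.6. Turns stiffly (0.04 N m) and stays where it is left
- dial_center (a point): centre of the dial (x 200, y 0, z 74). Knurled round bezel of 56 mm diameter, z 64 to 82; fingers from above can take it just over the gauge box's top (z 63)
- zero_mark (a point): broad zero mark on the bezel's scale, 18 mm from the dial's centre; a small bright index on the rim stands beside it. Clockwise from it thin marks every 2 N and two long heavy marks at 10 N and 20 N
- pointer_tip (a point): on the pointer's long thin end, 18 mm from the dial's centre
- mug: white mug, 78 mm wide, 102 mm tall, bystander; origin under its middle
- tape: small roll of black tape, 64 mm wide, 19 mm tall, bystander; origin under its middle
- driver: screwdriver, 207 mm long, 28 mm handle, lying, bystander; origin under its middle

How it is judged:
By the outcome, as a careful person would: the job done as asked, in the order asked, and still so for the second after the job is handed in, while the arm keeps its last pose, push and grip.
It also fails if it takes over 51 s, if anything falls off the work surface, if the arm or the gripper's body presses on something with over 40 N, if the wrist force passes 120 N, or if a joint passes its speed limit or range.

## Working session

There is one attempt and no reset: what is moved stays moved. The work goes in short steps, Python scripts to look and compute and a tool call to move; the robot and the scene stay as the last step left them, time stands still between calls to the robot, and variables do not carry over. Pictures are saved under pics/ and viewed, at most 10 in all, crops included, and the job is handed in when it is done.

```bash
ls; mkdir -p pics
```

Run:
```python
from plant import bot
import cv2,numpy as np
o=bot.get_obs();print({k:np.round(v,3).tolist() for k,v in o.items()})
for n in("top","side"):
    c=bot.capture(n);cv2.imwrite(f"pics/{n}0.png",c["color"][:,:,::-1]);print(n,c["K"].tolist(),c["R"].round(4).tolist(),c["t"].round(1).tolist())
```

```text
pics
plant.py
{'time': 0.0, 'joint_positions': [-1.413, 0.343, 1.525, -0.0, 1.275, -0.146], 'dq': [-0.001, -0.0, 0.001, 0.002, 0.001, -0.001], 'tau': [-0.002, -43.125, -24.421, 0.072, 0.056, -0.0], 'tool_pos': [157.052, -500.82, 404.061], 'tcp_rot': [-3.14, -0.0, 0.304], 'contact_force': [-0.146, -0.128, 0.002], 'moment': [-0.011, 0.003, -0.021], 'finger_force': 0.0, 'grip_width': 91.953}
top [[409.9982828857137, 0.0, 278.52553991672175], [0.0, 409.9982828857137, 208.47465855054986], [0.0, 0.0, 1.0]] [[-0.0025, -0.9995, -0.0306], [-0.9946, 0.0057, -0.1037], [0.1039, 0.0302, -0.9941]] [108.3, 539.6, 893.3]
side [[422.2326765194813, 0.0, 285.20954089305604], [0.0, 422.2326765194813, 207.35397818335642], [0.0, 0.0, 1.0]] [[-0.8201, -0.5721, -0.0107], [-0.381, 0.56, -0.7357], [0.4269, -0.5993, -0.6772]] [489.6, 204.2, 744.2]
```

View pics/top0.png

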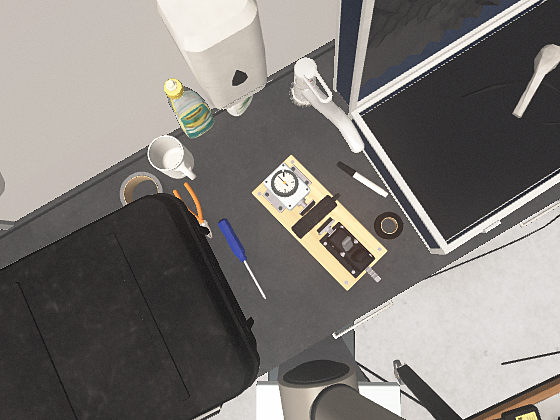

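View pics/side0.png

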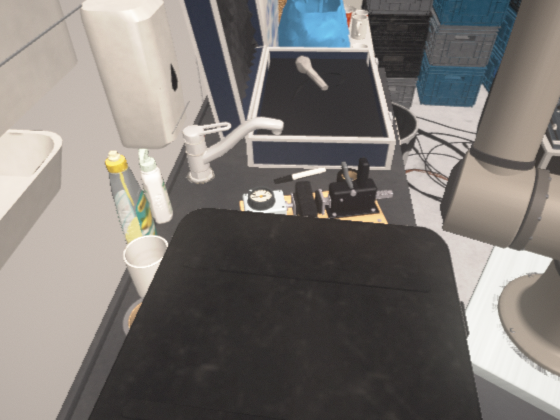

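Top view: the clamp runs from its rod end at about (375,275) to the dial at (286,182), with the handle and housing near (347,247). Mug is at (172,158), tape at (388,225), screwdriver at (240,255). The side view shows the dial at (262,197), the trigger at (347,180) and the handle at (363,172). The black case hides the board's front.

Create h.py:
```python
from plant import bot
import cv2,numpy as np
def proj(c,X): 
    p=c["K"]@(c["R"]@np.asarray(X,float)+c["t"]); return p[:2]/p[2]
def ray(c,uv):
    o=-c["R"].T@c["t"]; d=c["R"].T@np.linalg.inv(c["K"])@np.array([uv[0],uv[1],1.]); return o,d/np.linalg.norm(d)
def plane(c,uv,z):
    o,d=ray(c,uv); return o+d*(z-o[2])/d[2]
def tri(c1,u1,c2,u2):
    o1,d1=ray(c1,u1);o2,d2=ray(c2,u2)
    s=np.linalg.lstsq(np.c_[d1,-d2],o2-o1,rcond=None)[0]
    a=o1+s[0]*d1;b=o2+s[1]*d2;return (a+b)/2,np.linalg.norm(a-b)
```

Run:
```python
from h import *
t=bot.capture("top");s=bot.capture("side")
h=cv2.cvtColor(t["color"],cv2.COLOR_RGB2HSV)
m=cv2.inRange(h,(12,50,120),(32,255,255));m[:140]=0;m[300:]=0;m[:,:245]=0;m[:,395:]=0
pts=cv2.findNonZero(m);r=cv2.minAreaRect(pts);b=cv2.boxPoints(r);print(r)
P=np.array([plane(t,p,15) for p in b]);print(P.round(1),[np.linalg.norm(P[i]-P[i-1]).round(1) for i in range(4)])
a=cv2.resize(t["color"][145:295,240:400],None,fx=5,fy=4*1.25,interpolation=cv2.INTER_CUBIC)[:, :800]
b2=cv2.resize(t["color"][145:265,240:400],None,fx=5,fy=5,interpolation=cv2.INTER_CUBIC)
cv2.imwrite("pics/topc.png",cv2.resize(t["color"][150:295,245:395],None,fx=4,fy=4,interpolation=cv2.INTER_CUBIC)[:,:,::-1])
cv2.imwrite("pics/sidec.png",cv2.resize(s["color"][150:230,235:400],None,fx=4.8,fy=4.8,interpolation=cv2.INTER_CUBIC)[:,:,::-1])
```

```text
((328.6169738769531, 212.26095581054688), (137.52572631835938, 84.21952056884766), 45.725223541259766)
[[ 579.1  171.1   15. ]
 [ 716.2   31.1   15. ]
 [ 486.4 -182.3   15. ]
 [ 356.   -44.5   15. ]] [np.float64(310.3), np.float64(195.9), np.float64(313.5), np.float64(189.7)]
```

View pics/topc.png

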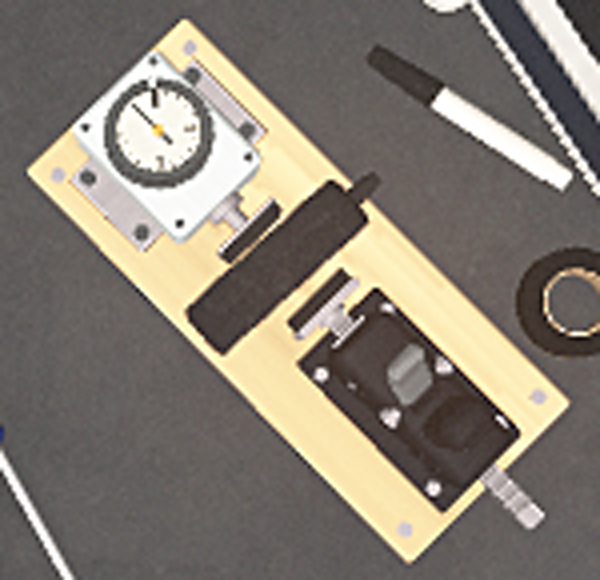

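View pics/sidec.png

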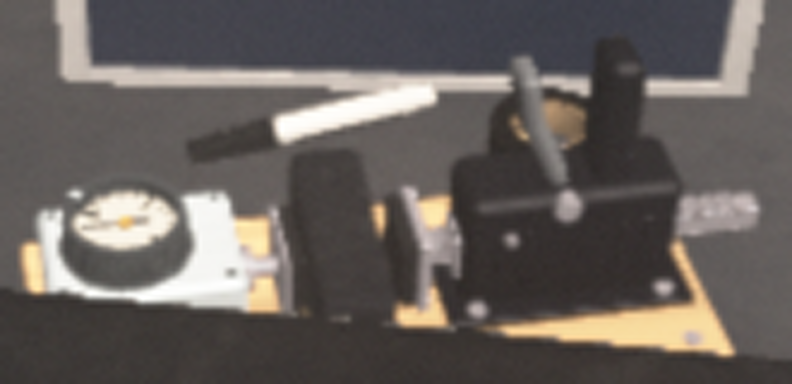

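Crop of the top view: board corners at (27,170), (187,20), (568,403) and (408,562), dial hub at (158,130). The thin end of the pointer goes up-left along clamp +x, and the broad zero mark is at the top, about (155,92), so the bezel is roughly 0.7–0.9 rad clockwise. In the side crop the trigger top is at (523,62), the handle top at (618,42) and the dial hub at (127,221).

Add to h.py:
```python
def dialprof(c,D,yaw,r,z,n=360):
    # darkness along circle radius r; angle clockwise from clamp +x
    a=np.arange(n)*2*np.pi/n
    P=np.array([proj(c,[D[0]+r*np.cos(yaw-x),D[1]+r*np.sin(yaw-x),z]) for x in a]).astype(np.float32)
    g=cv2.cvtColor(c["color"],cv2.COLOR_RGB2GRAY)
    return a,cv2.remap(g,P[:,:1],P[:,1:],cv2.INTER_CUBIC)[:,0].astype(float)
```

Run:
```python
from h import *
t=bot.capture("top");s=bot.capture("side")
print("cams",(-t["R"].T@t["t"]).round(),(-s["R"].T@s["t"]).round())
f=lambda u,v:(245+u/4,150+v/4); g=lambda u,v:(235+u/4.8,150+v/4.8)
C=np.array([plane(t,f(*p),15) for p in((27,170),(187,20),(568,403),(408,562))]);print(C.round(1),[np.linalg.norm(C[i]-C[i-1]).round(1) for i in range(4)])
ax=(C[0]+C[1]-C[2]-C[3])[:2];yaw=np.arctan2(ax[1],ax[0]);e=ax/np.linalg.norm(ax);n=np.array([-e[1],e[0]])
mid=C.mean(0)[:2]
print("yaw",yaw,"edges",[np.arctan2(*(a-b)[:2][::-1]) for a,b in((C[0],C[3]),(C[1],C[2]))])
# orange hub
def hub(c,box):
    h=cv2.cvtColor(c["color"],cv2.COLOR_RGB2HSV);m=cv2.inRange(h,(8,110,120),(28,255,255));k=np.zeros_like(m);x0,y0,x1,y1=box;k[y0:y1,x0:x1]=m[y0:y1,x0:x1]
    w=k.astype(float)*h[:,:,1];ys,xs=np.nonzero(k);ww=w[ys,xs];return (xs@ww/ww.sum(),ys@ww/ww.sum()),len(xs)
ht,hs=hub(t,(276,174,293,191)),hub(s,(252,190,272,203));print(ht,hs)
D,er=tri(t,ht[0],s,hs[0]);print("dial",D.round(1),er)
off=D[:2]-mid;print("dial rel board mid",off@e,off@n)
O=D[:2]-200*e;print("origin",O, "board mid in clamp", (mid-O)@e,(mid-O)@n)
loc=lambda P:np.r_[(P[:2]-O)@e,(P[:2]-O)@n,P[2]].round(1)
for nm,a,b in(("trigtop",f(410,352),g(523,62)),("handletop",f(455,415),g(618,45)),("faucet tip",(358,148),(278,127)),("case far",(185,203),(205,212)),("case near",(255,355),(440,232))):
    P,er=tri(t,a,s,b);print(nm,P.round(1),loc(P),round(er,1))
for r in(12,16,18,20,24):
    a,p=dialprof(t,D,yaw,r,78);print(r,p[::6].astype(int).tolist())
```

```text
cams [444.  78. 947.] [162. 612. 659.]
[[ 578.9  168.1   15. ]
 [ 666.    75.6   15. ]
 [ 444.8 -136.8   15. ]
 [ 356.9  -45.7   15. ]] [np.float64(308.3), np.float64(127.0), np.float64(306.7), np.float64(126.6)]
yaw 0.7658318620380716 edges [np.float64(0.7664976119660635), np.float64(0.7651626757731821)]
((np.float64(284.0287631831256), np.float64(181.99904122722916)), 7) ((np.float64(260.50588235294117), np.float64(196.0)), 2)
dial [593.6  93.2  73.5] 1.7179000873521875
dial rel board mid 113.07960002483506 -0.6428936554871569
origin [449.42429719 -45.42091782] board mid in clamp 86.92039997516497 0.6428936554871356
trigtop [469.9 -32.9 134.1] [ 23.5  -5.1 134.1] 0.0
handletop [437.7 -53.2 144. ] [-13.8   2.5 144. ] 2.9
faucet tip [649.8 -54.2 146.3] [ 138.3 -145.2  146.3] 5.0
case far [541.8 280.8 198.6] [292.7 171.1 198.6] 20.3
case near [244.2 136.9 207. ] [-21.5 273.7 207. ] 39.1
12 [150, 255, 255, 255, 255, 180, 61, 78, 164, 233, 255, 250, 248, 248, 248, 248, 247, 246, 246, 247, 248, 251, 255, 255, 255, 251, 250, 254, 255, 234, 180, 177, 231, 255, 255, 252, 251, 250, 249, 247,
[... 581 characters left out ...]
235, 128, 173, 242, 255, 250, 249, 251, 253, 253, 250, 255, 249, 215, 246, 249, 244, 255, 255, 255, 255, 253, 255, 255, 196]
20 [199, 201, 165, 158, 184, 166, 67, 85, 229, 187, 142, 242, 252, 133, 255, 255, 239, 255, 248, 217, 255, 255, 163, 153, 244, 228, 246, 255, 223, 255, 254, 237, 255, 255, 219, 255, 148, 225, 253, 255, 255, 255, 213, 255, 251, 223, 255, 255, 247, 255, 222, 218, 255, 251, 225, 234, 240, 191, 212, 200]
24 [80, 90, 92, 80, 96, 80, 255, 195, 46, 65, 77, 91, 87, 97, 98, 88, 100, 78, 104, 83, 109, 122, 86, 105, 126, 162, 200, 163, 201, 188, 167, 129, 176, 175, 152, 212, 170, 144, 196, 95, 134, 149, 137, 137, 128, 115, 78, 115, 66, 116, 94, 81, 73, 78, 90, 98, 86, 96, 77, 76]
```

Add to h.py:
```python
def shift(target,yaw=None):
    o=bot.get_obs();p=np.array(o["tool_pos"]);y0=o["tcp_rot"][2]
    d=np.asarray(target)-p;c,s=np.cos(y0),np.sin(y0)
    print("pos",p.round(1),"yaw",round(y0,3),"t",o["time"],"shift",np.round([d[0]*c+d[1]*s,d[0]*s-d[1]*c,-d[2]],1),"turn",None if yaw is None else round(y0-yaw,3))
from scipy.optimize import least_squares
def dial(c,z=74.,D0=(593.6,93.2),yaw=.766,th0=.7):
    """white face centre by moments; then pointer and heavy marks as darkness centroids on plane z"""
    g=cv2.cvtColor(c["color"],cv2.COLOR_RGB2GRAY)
    u0=proj(c,[*D0,z]);k=12
    N=81;q=np.linspace(-24,24,N);X,Y=np.meshgrid(q,q)  # local: X along clamp x, Y clockwise side(-n)
    e=np.array([np.cos(yaw),np.sin(yaw)]);m=np.array([e[1],-e[0]])
    P=np.array([[proj(c,[D0[0]+x*e[0]+y*m[0],D0[1]+x*e[1]+y*m[1],z]) for x in q] for y in q]).astype(np.float32)
    I=cv2.remap(g,P[...,0],P[...,1],cv2.INTER_CUBIC).astype(float)
    return X,Y,np.clip((250-I)/190,0,1),I
def peaks(c,cx=0,cy=0,**k):
    X,Y,Dk,I=dial(c,**k);R=np.hypot(X-cx,Y-cy);A=np.arctan2(Y-cy,X-cx)
    b=np.degrees(A)//3;m=(R>12)&(R<18.5);return np.array([Dk[m&(b==i)].sum()/max(1,(m&(b==i)).sum()) for i in range(-60,60)])
```

Run:
```python
from h import *
t=bot.capture("top")
X,Y,Dk,I=dial(t)
np.set_printoptions(linewidth=250)
# white face: largest bright blob, closed, centroid
mk=(I>150).astype(np.uint8);mk=cv2.morphologyEx(np.pad(mk,20),cv2.MORPH_CLOSE,np.ones((11,11)))[20:-20,20:-20]
n,l,st,ce=cv2.connectedComponentsWithStats(mk);i=l[40,40];print("face area radius",np.sqrt(st[i,4]*.36/np.pi),"centre",(ce[i]-40)*.6)
cv2.imwrite("pics/d0.png",cv2.resize(I.astype(np.uint8),None,fx=6,fy=6,interpolation=cv2.INTER_CUBIC))
p=peaks(t);print((p*100).astype(int))
shift([593.6,93.2,300],1.637)
```

```text
face area radius 24.662765362198982 centre [0.66737001 0.48357197]
[ 2  1  0  0  0  0  0  0  0  1 13 28 41 30 23 12  2  0  0  0  0  1  1  1  1  1  1  1  0  0  1  0  0  0  0  2  4  5  1  0  0  1  1  1  1  1  1  1  0  0  0  0  0  0  0  0  1 15 53 81 60 13  0  0  0  0  0  0  0  4 28 75 99 98 79 46 19  3  0  2  1  0  0
  0  1  1  1  0  0  0  0  1  1  0  0  0  0  0  0  0  0  1  5 14 27 35 27 12  0  0  0  1  1  1  1  0  0  0  0  1]
pos [ 157.1 -500.9  404.6] yaw 0.304 t 0.35 shift [ 594.3 -436.3  104.6] turn -1.333
```

View pics/d0.png

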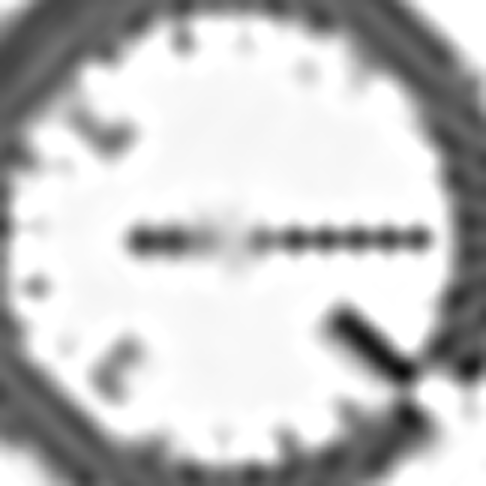

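The rectified dial (clamp +x to the right) shows the pointer horizontal to the right at row 239. The broad zero mark runs from (340,315) to (415,385), about 38° clockwise of the pointer. The face centre is at about (230,238), within 1.5 mm of the triangulated hub. So I'll turn the bezel by about −0.67 rad.

Call:
shift_gripper --steps '{"plan": [[92,50,-36,0,-0.11],[92,100,-73,0,-0.22],[92,150,-110,0,-0.33],[92,200,-146,0,-0.44],[92,250,-183,0,-0.55]]}'

```text
time: 0.98
tool_pos: [341.7, -249.9, 405.0]
tcp_rot: [3.141, 0.0, 0.857]
contact_force: [1.2, -0.6, -0.3]
grip_width: 92.1
finger_force: 0.0
```

```bash
python3 -c "
from h import *
shift([593.6,93.2,300],1.637)"
```

```text
pos [ 341.7 -249.9  405. ] yaw 0.857 t 0.975 shift [424.2 -34.2 105. ] turn -0.78
```

Call:
shift_gripper --steps '{"plan": [[92,60,-5,0,-0.16],[92,120,-10,0,-0.32],[92,180,-15,0,-0.48],[92,240,-20,0,-0.64],[92,300,-25,0,-0.78]]}'

```text
time: 1.6
tool_pos: [520.1, -7.1, 404.9]
tcp_rot: [3.141, 0.0, 1.639]
contact_force: [1.0, -1.0, -0.1]
grip_width: 92.1
finger_force: 0.0
```

```bash
python3 -c "
from h import *
shift([593.6,93.2,300],1.637)"
```

```text
pos [520.1  -7.1 404.9] yaw 1.639 t 1.6 shift [ 95.1  80.1 104.9] turn 0.002
```

Call:
shift_gripper --steps '{"plan": [[92,47,40,0,0],[92,95,80,40,0],[92,95,80,90,0],[92,95,80,120,0],[92,95,80,120,0]]}'

```text
time: 2.22
tool_pos: [592.4, 91.1, 282.1]
tcp_rot: [-3.136, -0.0, 1.634]
contact_force: [-0.2, -0.3, 0.1]
grip_width: 91.7
finger_force: 0.0
```

Run:
```python
from h import *
shift([593.6,93.2,245],1.637)
a=[cv2.resize(bot.capture(n)["color"][y:y+150,x:x+190],None,fx=4,fy=4,interpolation=cv2.INTER_CUBIC)[:300*2] for n,x,y in(("side",190,90),)]
cv2.imwrite("pics/app.png",a[0][:,:,::-1])
```

```text
pos [592.4  91.1 282.1] yaw 1.634 t 2.225 shift [ 2.1  1.3 37.1] turn -0.003
```

View pics/app.png

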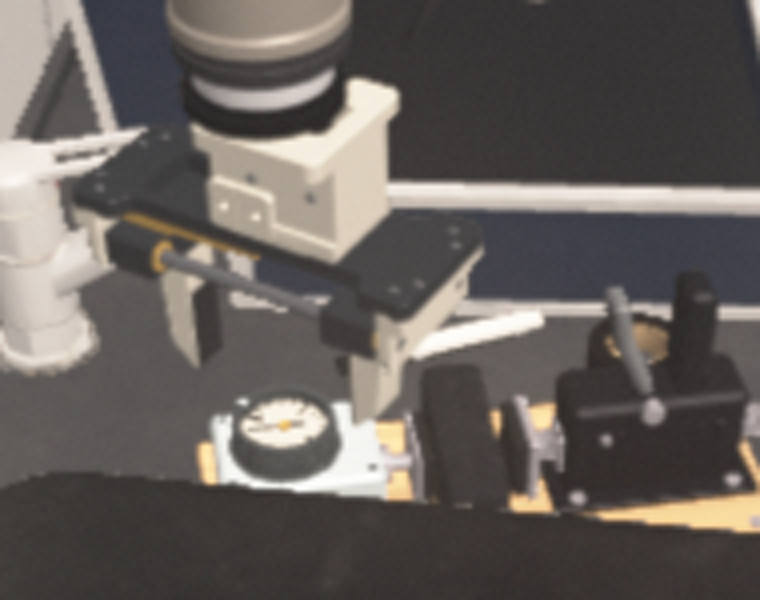

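The gripper straddles the dial squarely, with fingertips at about (205,355) and (370,410). They are clear of the brick and the faucet, so I go down and grip.

Call:
shift_gripper --steps '{"plan": [[92,2,1,18,0],[92,2,1,37,0],[92,2,1,37,0],[50,2,1,37,0],[50,2,1,37,0]]}'

```text
time: 2.9
tool_pos: [594.2, 92.8, 248.8]
tcp_rot: [3.14, 0.0, 1.634]
contact_force: [0.2, 0.1, 0.6]
grip_width: 76.8
finger_force: 0.0
```

Call:
shift_gripper --steps '{"plan": [[50,0,0,0,0],[50,0,0,0,0],[50,0,0,0,0]]}'

```text
time: 3.28
tool_pos: [592.7, 92.9, 247.8]
tcp_rot: [-3.137, 0.0, 1.634]
contact_force: [-7.0, -0.8, 5.3]
grip_width: 55.3
finger_force: 30.0
```

Gripped at 55.3 mm, which matches the 56 mm bezel.

Call:
shift_gripper --steps '{"plan": [[50,0,0,0,-0.16],[50,0,0,0,-0.33],[50,0,0,0,-0.5],[50,0,0,0,-0.67],[50,0,0,0,-0.67]]}'

```text
time: 3.9
tool_pos: [592.7, 92.8, 247.8]
tcp_rot: [-3.138, -0.002, 2.306]
contact_force: [-6.5, -0.3, 5.8]
grip_width: 55.1
finger_force: 30.0
```

Call:
shift_gripper --steps '{"plan": [[92,0,0,0,0],[92,0,0,0,0],[92,0,0,0,0],[92,0,0,-60,0],[92,0,0,-100,0]]}'

```text
time: 4.53
tool_pos: [594.2, 92.9, 349.8]
tcp_rot: [3.14, 0.001, 2.304]
contact_force: [0.9, 0.3, -0.6]
grip_width: 91.4
finger_force: 0.0
```

```bash
python3 - <<'E'
from h import *
shift([593.6,93.2,245],2.307)
for n in("top","side"):
    c=bot.capture(n);X,Y,Dk,I=dial(c);cv2.imwrite(f"pics/z_{n}.png",c["color"][:,:,::-1]);J=I if n=="top" else np.hstack([J,I])
cv2.imwrite("pics/d1.png",cv2.resize(J.astype(np.uint8),None,fx=4.8,fy=4.8,interpolation=cv2.INTER_CUBIC))
E
```

```text
pos [594.2  92.9 349.8] yaw 2.304 t 4.525 shift [  0.6  -0.3 104.8] turn -0.003
```

View pics/d1.png

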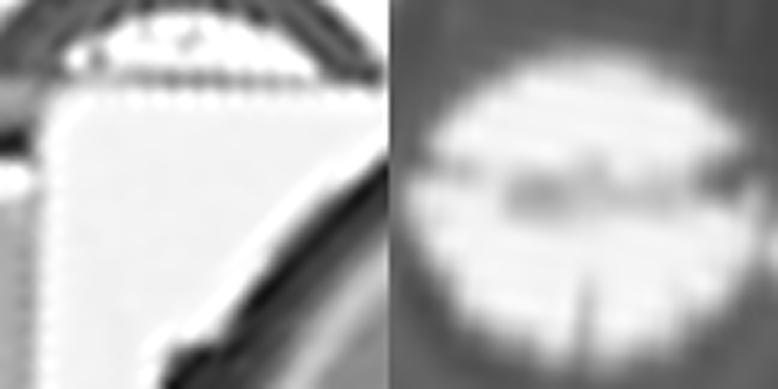

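The arm hides most of the dial from the top camera. In the side half, the zero mark (715,180), the 20 N mark (450,165) and the 10 N mark (583,310) fit a nearly zeroed scale. I'll move over the trigger, then check precisely from the top.

```bash
python3 -c "
from h import *
shift([445.1,-49.6,350],2.337)"
```

```text
pos [594.9  93.  353. ] yaw 2.304 t 4.625 shift [  -5.7 -206.8    3. ] turn -0.033
```

Call:
shift_gripper --steps '{"plan": [[92,-1,-52,0,-0.03],[92,-3,-104,0,-0.03],[92,-5,-155,0,-0.03],[92,-6,-207,0,-0.03],[92,-6,-207,0,-0.03]]}'

```text
time: 5.25
tool_pos: [442.1, -51.5, 347.3]
tcp_rot: [-3.14, -0.001, 2.33]
contact_force: [0.0, 0.4, -0.2]
grip_width: 91.7
finger_force: 0.0
```

Run:
```python
from h import *
shift([445.1,-49.6,275],2.337)
c=bot.capture("top");X,Y,Dk,I=dial(c)
print((peaks(c)*100).astype(int)[50:70])
cv2.imwrite("pics/d2.png",cv2.resize(I.astype(np.uint8),None,fx=6,fy=6,interpolation=cv2.INTER_CUBIC))
```

```text
pos [442.1 -51.5 347.3] yaw 2.33 t 5.25 shift [-0.6  3.5 72.3] turn -0.007
[ 0  0  0  0  1  6 27 65 90 95 74 35 12  2  4  4  1  0  0  0]
```

View pics/d2.png

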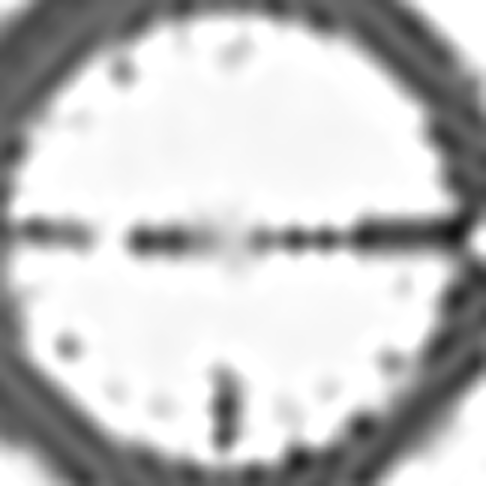

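The scale is now zeroed: the broad mark at the right is at row 235 and the pointer at 239, of which 2 px is parallax, leaving an error under 0.02 rad. The 10 N mark is at 92° (expected 91.7°). Next I go down over the handle and trigger.

Call:
shift_gripper --steps '{"plan": [[92,-0.5,3.5,0,-0.007],[92,-0.5,3.5,30,-0.007],[92,-0.5,3.5,60,-0.007],[92,-0.5,3.5,73,-0.007],[92,-0.5,3.5,73,-0.007]]}'

```text
time: 5.92
tool_pos: [447.4, -47.5, 274.1]
tcp_rot: [-3.141, -0.001, 2.342]
contact_force: [-0.4, -0.1, 0.3]
grip_width: 91.9
finger_force: 0.0
```

Call:
shift_gripper --steps '{"plan": [[74,0,0,0,0],[74,0,0,0,0],[74,0,0,0,0]]}'

```text
time: 6.3
tool_pos: [447.1, -48.1, 275.3]
tcp_rot: [3.141, 0.001, 2.341]
contact_force: [-0.4, -1.1, -0.8]
grip_width: 74.6
finger_force: 0.0
```

Run:
```python
from h import *
shift([445.1,-49.6,275],2.337)
c=bot.capture("side");cv2.imwrite("pics/s3.png",cv2.resize(c["color"][110:230,235:400],None,fx=4.8,fy=4.8,interpolation=cv2.INTER_CUBIC)[:,:,::-1])
```

```text
pos [447.1 -48.1 275.3] yaw 2.341 t 6.3 shift [ 0.3 -2.5  0.3] turn 0.004
```

View pics/s3.png

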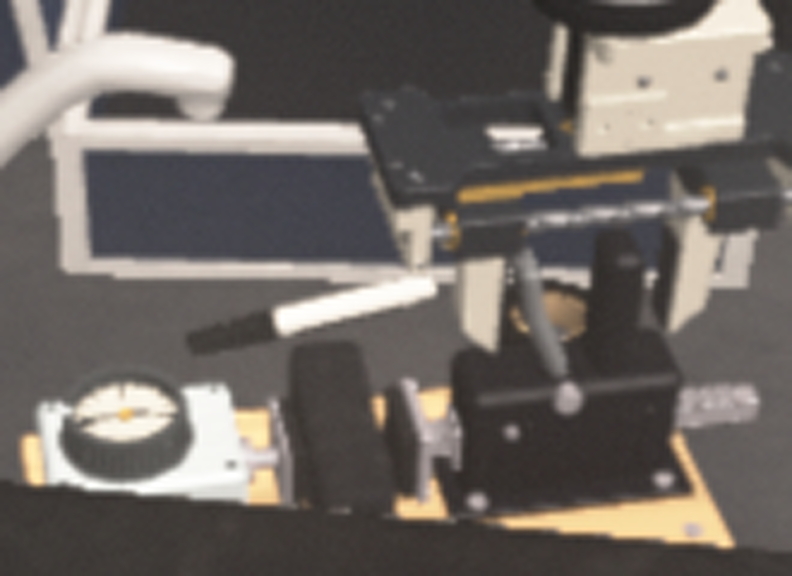

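The fingers straddle correctly: the front finger's face (500) lies just ahead of the trigger (520), and the rear finger (665) is behind the handle (640). First full squeeze.

Call:
shift_gripper --steps '{"plan": [[35,0,-2,0,0],[35,0,-2,0,0],[35,0,-2,0,0],[35,0,-2,0,0],[35,0,-2,0,0]]}'

```text
time: 6.98
tool_pos: [444.5, -51.1, 275.2]
tcp_rot: [-3.137, 0.001, 2.342]
contact_force: [-10.9, -14.9, 11.0]
grip_width: 38.4
finger_force: 30.0
```

```bash
python3 -c "
from h import *
c=bot.capture('side');cv2.imwrite('pics/q1.png',c['color'][:,:,::-1])"
```

Call:
shift_gripper --steps '{"plan": [[74,0,0,0,0],[74,0,0,0,0],[74,0,0,0,0],[74,0,0,0,0]]}'

```text
time: 7.52
tool_pos: [445.4, -49.2, 274.5]
tcp_rot: [-3.141, -0.001, 2.341]
contact_force: [0.3, 0.3, 0.1]
grip_width: 72.4
finger_force: 0.0
```

Run:
```python
from h import *
b=cv2.imread("pics/s3.png");
def im(c): return cv2.resize(c[150:235,235:400],None,fx=3.5,fy=3.5,interpolation=cv2.INTER_CUBIC)
q=cv2.imread("pics/q1.png");n=bot.capture("side")["color"][:,:,::-1]
cv2.imwrite("pics/q1v.png",np.vstack([im(q),im(n)]))
```

```text
(no output)
```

View pics/q1v.png

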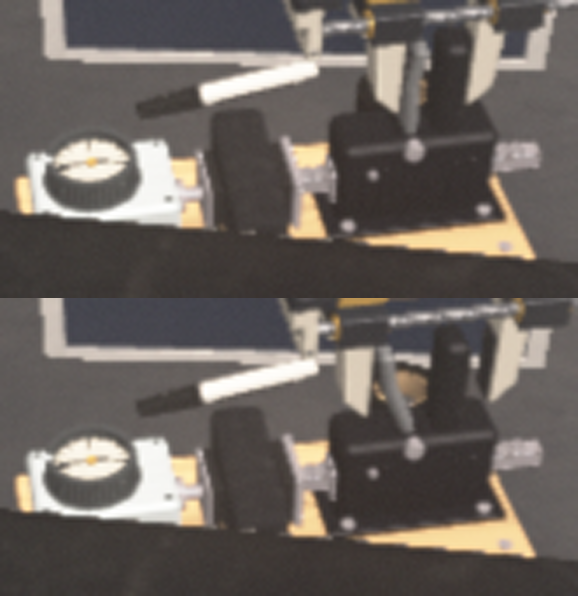

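The squeezed frame (top) shows the trigger against the handle and the jaw advanced. After release (bottom) the trigger is back and the jaw has stayed at about (290,455), so one click is made. I've used all 10 pictures, so from here I go by numbers: the pointer angle, by differencing against a baseline top image.

Add to h.py:
```python
def pointer(base="base.npy",lo=11,hi=19):
    c=bot.capture("top");X,Y,Dk,I=dial(c);B=np.load(base)
    X=X+1.0;Y=Y+.5;R=np.hypot(X,Y);A=np.arctan2(Y,X)%(2*np.pi)
    d=np.clip(Dk-B,0,1);d[d<.15]=0;d[(R<lo)|(R>hi)]=0
    h=np.histogram(A,72,(0,2*np.pi),d)[0];k=h.argmax();a0=(k+.5)*np.pi/36
    w=d*(np.abs((A-a0+np.pi)%(2*np.pi)-np.pi)<.25)
    v=(w*np.exp(1j*A)).sum();a=np.angle(v)%(2*np.pi)
    print("t",bot.get_obs()["time"],"pointer",round(a,3),"N",round(a/.16,1),"mass",round(w.sum(),1),"rest",round(d.sum()-w.sum(),1));return a
```

Run:
```python
from h import *
np.save("base.npy",dial(bot.capture("top"))[2])
pointer()
c=bot.capture("side");cv2.imwrite("pics/n1.png",c["color"][:,:,::-1])
```

Call:
shift_gripper --steps '{"plan": [[35,0,-1,0,0],[35,0,-1,0,0],[35,0,-1,0,0],[35,0,-1,0,0],[35,0,-1,0,0]]}'

```text
time: 8.3
tool_pos: [444.3, -51.3, 275.5]
tcp_rot: [-3.139, 0.002, 2.342]
contact_force: [-8.1, -9.3, 10.3]
grip_width: 38.6
finger_force: 30.0
```

Call:
shift_gripper --steps '{"plan": [[74,0,0,0,0],[74,0,0,0,0],[74,0,0,0,0],[74,0,0,0,0]]}'

```text
time: 8.8
tool_pos: [444.7, -50.0, 274.5]
tcp_rot: [-3.141, -0.001, 2.341]
contact_force: [-0.5, 0.1, -0.4]
grip_width: 72.2
finger_force: 0.0Traceback (most recent call last):
```

Run:
```python
from h import *
pointer()
# jaw advance: phase shift of rod tail/jaw regions in side view between rounds
a=cv2.imread("pics/n1.png",0).astype(np.float32);b=cv2.cvtColor(bot.capture("side")["color"],cv2.COLOR_RGB2GRAY).astype(np.float32);s=cv2.imread("pics/side0.png",0).astype(np.float32)
for n,(x0,y0,x1,y1) in{"brick":(290,178,325,192),"tail":(374,184,400,202)}.items():
    w=cv2.createHanningWindow((x1-x0,y1-y0),cv2.CV_32F)
    print(n,[np.round(cv2.phaseCorrelate(p[y0:y1,x0:x1],q[y0:y1,x0:x1],w),2) if 0 else cv2.phaseCorrelate(p[y0:y1,x0:x1],q[y0:y1,x0:x1],w) for p,q in((s,a),(a,b))])
```

```text
  File "<stdin>", line 3, in <module>
  File "h.py", line 40, in pointer
    h=np.histogram(A,72,(0,2*np.pi),d)[0];k=h.argmax();a0=(k+.5)*np.pi/36
      ~~~~~~~~~~~~^^^^^^^^^^^^^^^^^^^^
    if density:
       ^^^^^^^
ValueError: The truth value of an array with more than one element is ambiguous. Use a.any() or a.all()
Traceback (most recent call last):
  File "h.py", line 40, in pointer
    h=np.histogram(A,72,(0,2*np.pi),d)[0];k=h.argmax();a0=(k+.5)*np.pi/36
      ~~~~~~~~~~~~^^^^^^^^^^^^^^^^^^^^
ValueError: The truth value of an array with more than one element is ambiguous. Use a.any() or a.all()
```

```bash
sed -i 's/np.histogram(A,72,(0,2\*np.pi),d)/np.histogram(A,72,(0,2*np.pi),weights=d)/' h.py
```

Add to h.py:
```python
def along(c,x0,x1,z=41,O=(449.4,-45.4),yaw=.766,ys=(-4,0,4)):
    e=np.array([np.cos(yaw),np.sin(yaw)]);n=np.array([-e[1],e[0]]);g=cv2.cvtColor(c["color"],cv2.COLOR_RGB2GRAY)
    xs=np.arange(x0,x1);P=np.array([[proj(c,[*(np.array(O)+x*e+y*n),z]) for x in xs] for y in ys]).astype(np.float32)
    return cv2.remap(g,P[...,0],P[...,1],cv2.INTER_LINEAR).mean(0).astype(int)
```

Run:
```python
from h import *
pointer()
t=bot.capture("top");t0=dict(t);t0["color"]=cv2.imread("pics/top0.png")[:,:,::-1].copy()
s=bot.capture("side");s0=dict(s);s0["color"]=cv2.imread("pics/side0.png")[:,:,::-1].copy()
for a in(s0,s): print("side tail",along(a,-110,-50).tolist()); 
for a in(t0,t): print("top jaw..gauge z41",along(a,52,150,z=60,ys=(-8,-4,4,8))[::2].tolist())
```

```text
t 8.9 pointer 1.139 N 7.1 mass 36.1 rest 4.2
side tail [97, 97, 96, 96, 96, 96, 95, 94, 94, 94, 94, 95, 97, 101, 112, 127, 147, 164, 175, 180, 180, 178, 175, 172, 168, 163, 160, 159, 161, 166, 169, 170, 169, 168, 167, 165, 165, 167, 169, 171, 169, 165, 159, 153, 150, 151, 154, 158, 162, 164, 162, 153, 140, 127, 111, 95, 80, 68, 59, 54]
side tail [98, 98, 98, 97, 96, 97, 97, 97, 96, 96, 96, 96, 96, 96, 95, 95, 95, 94, 95, 95, 96, 96, 97, 96, 97, 96, 96, 98, 103, 114, 133, 152, 166, 176, 182, 186, 187, 188, 188, 185, 179, 172, 165, 160, 158, 159, 160, 162, 163, 163, 162, 154, 142, 129, 113, 99, 83, 71, 62, 57]
top jaw..gauge z41 [122, 124, 120, 170, 209, 203, 197, 215, 206, 88, 62, 65, 66, 164, 237, 236, 229, 129, 62, 71, 76, 76, 74, 73, 72, 72, 74, 73, 74, 74, 73, 71, 67, 122, 132, 70, 67, 62, 104, 219, 212, 222, 217, 221, 200, 164, 186, 181, 187]
top jaw..gauge z41 [81, 78, 79, 81, 80, 80, 79, 81, 80, 80, 80, 81, 79, 79, 84, 91, 98, 88, 75, 63, 62, 65, 70, 72, 71, 71, 69, 68, 68, 71, 70, 69, 71, 71, 70, 68, 67, 68, 64, 67, 173, 204, 219, 222, 200, 165, 186, 181, 188]
```

The pointer reads 7.1 N and the rod's tail has moved 16 mm (from about −95 to −81). The rod therefore started one tooth in (tail −102 at zero), so it is now at 24 mm and only the part squeeze is left. I'll take small steps.

Call:
shift_gripper --steps '{"plan": [[62,0,0,0,0],[62,0,0,0,0],[62,0,0,0,0]]}'

```text
time: 9.38
tool_pos: [445.4, -49.6, 275.2]
tcp_rot: [3.139, 0.001, 2.341]
contact_force: [3.8, 5.8, 2.4]
grip_width: 62.2
finger_force: 3.2
```

```bash
python3 -c "
from h import *
pointer()"
```

```text
t 9.425 pointer 1.139 N 7.1 mass 35.7 rest 4.6
```

Call:
shift_gripper --steps '{"plan": [[59,0,0,0,0],[59,0,0,0,0]]}'

```text
time: 9.68
tool_pos: [445.7, -49.3, 275.4]
tcp_rot: [3.138, 0.002, 2.34]
contact_force: [4.0, 8.4, 3.6]
grip_width: 58.9
finger_force: 4.6
```

```bash
python3 -c "
from h import *
pointer()"
```

```text
t 9.725 pointer 1.192 N 7.4 mass 32.9 rest 4.3
```

Call:
shift_gripper --steps '{"plan": [[57,0,0,0,0],[57,0,0,0,0]]}'

```text
time: 9.98
tool_pos: [445.8, -49.2, 275.6]
tcp_rot: [3.138, 0.002, 2.34]
contact_force: [5.2, 8.8, 4.6]
grip_width: 57.3
finger_force: 5.3
```

```bash
python3 -c "
from h import *
pointer()"
```

```text
t 10.025 pointer 1.291 N 8.1 mass 29.3 rest 4.4
```

Call:
shift_gripper --steps '{"plan": [[55,0,0,0,0],[55,0,0,0,0]]}'

```text
time: 10.28
tool_pos: [446.0, -49.1, 275.8]
tcp_rot: [3.137, 0.002, 2.34]
contact_force: [5.4, 11.3, 6.3]
grip_width: 55.3
finger_force: 5.7
```

```bash
python3 -c "
from h import *
pointer()"
```

```text
t 10.325 pointer 1.411 N 8.8 mass 25.3 rest 4.8
```

Call:
shift_gripper --steps '{"plan": [[52,0,0,0,0],[52,0,0,0,0]]}'

```text
time: 10.58
tool_pos: [446.1, -48.9, 276.1]
tcp_rot: [3.136, 0.003, 2.34]
contact_force: [5.8, 12.7, 8.1]
grip_width: 52.1
finger_force: 6.3
```

```bash
python3 -c "
from h import *
pointer()"
```

```text
t 10.625 pointer 0.042 N 0.3 mass 4.4 rest 5.3
```

Call:
shift_gripper --steps '{"plan": [[48,0,0,0,0],[48,0,0,0,0]]}'

```text
time: 10.88
tool_pos: [446.4, -48.9, 276.3]
tcp_rot: [3.135, 0.003, 2.34]
contact_force: [6.9, 13.3, 8.6]
grip_width: 48.6
finger_force: 7.1
```

```bash
python3 -c "
from h import *
pointer()"
```

```text
t 10.925 pointer 1.866 N 11.7 mass 29.2 rest 4.4
```

Call:
shift_gripper --steps '{"plan": [[45,0,0,0,0],[45,0,0,0,0]]}'

```text
time: 11.18
tool_pos: [445.8, -49.5, 276.2]
tcp_rot: [3.138, 0.003, 2.341]
contact_force: [1.7, 6.9, 12.7]
grip_width: 45.0
finger_force: 14.3
```

```bash
python3 -c "
from h import *
pointer()"
```

```text
t 11.225 pointer 2.315 N 14.5 mass 29.1 rest 4.2
```

Call:
shift_gripper --steps '{"plan": [[43,0,0,0,0],[43,0,0,0,0]]}'

```text
time: 11.48
tool_pos: [445.5, -49.9, 276.2]
tcp_rot: [3.139, 0.003, 2.34]
contact_force: [-1.6, 3.7, 12.9]
grip_width: 43.5
finger_force: 30.0
```

```bash
python3 -c "
from h import *
pointer()"
```

```text
t 11.525 pointer 2.484 N 15.5 mass 38.2 rest 4.6
```

The fingers now pinch both sides at 15.5 N. I'll set 44 and check that it holds steady.

Call:
shift_gripper --steps '{"plan": [[44,0,0,0,0],[44,0,0,0,0],[44,0,0,0,0],[44,0,0,0,0]]}'

```text
time: 12.02
tool_pos: [445.6, -49.8, 276.2]
tcp_rot: [3.139, 0.003, 2.34]
contact_force: [0.2, 4.4, 11.6]
grip_width: 44.1
finger_force: 19.8
```

```bash
python3 -c "
from h import *
pointer()"
```

```text
t 12.075 pointer 2.484 N 15.5 mass 38.4 rest 4.1
```

Call:
shift_gripper --steps '{"plan": [[44,0,0,0,0],[44,0,0,0,0],[44,0,0,0,0],[44,0,0,0,0],[44,0,0,0,0]]}'

```text
time: 12.7
tool_pos: [445.6, -49.8, 276.2]
tcp_rot: [3.139, 0.003, 2.34]
contact_force: [0.2, 4.4, 12.6]
grip_width: 44.2
finger_force: 19.8
```

```bash
python3 -c "
from h import *
pointer();pointer(lo=9,hi=17)"
```

```text
t 12.75 pointer 2.485 N 15.5 mass 38.1 rest 4.4
t 12.8 pointer 2.499 N 15.6 mass 39.9 rest 12.1
```

Call:
shift_gripper --steps '{"plan": [[45.2,0,0,0,0],[45.2,0,0,0,0],[45.2,0,0,0,0],[45.2,0,0,0,0]]}'

```text
time: 13.3
tool_pos: [445.8, -49.6, 276.0]
tcp_rot: [3.138, 0.003, 2.341]
contact_force: [3.9, 7.6, 8.0]
grip_width: 45.1
finger_force: 7.3
```

```bash
python3 -c "
from h import *
pointer()"
```

```text
t 13.35 pointer 2.484 N 15.5 mass 38.5 rest 4.1
```

Call:
shift_gripper --steps '{"plan": [[45.2,0,0,0,0],[45.2,0,0,0,0],[45.2,0,0,0,0],[45.2,0,0,0,0],[45.2,0,0,0,0]]}'

```text
time: 13.98
tool_pos: [445.8, -49.6, 276.0]
tcp_rot: [3.138, 0.003, 2.341]
contact_force: [3.4, 6.8, 9.3]
grip_width: 45.3
finger_force: 7.3
```

```bash
python3 -c "
from h import *
pointer()"
```

```text
t 14.025 pointer 2.485 N 15.5 mass 37.9 rest 4.3
```

```bash
python3 -c "
from h import *
pointer();print(bot.close_job())"
```

```text
t 14.075 pointer 2.485 N 15.5 mass 38.3 rest 4.1
the job is handed in; nothing more can be done
None
```

I zeroed the gauge to within about 0.02 rad, closed the jaw with two full trigger squeezes, and handed the job in at 14 s with a part squeeze held steady at about 15.5 N; the highest pointer reading I took was 15.5 N.

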